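# Set the curios on their fitted stands

### The job

Four antiques stand loose among their carved wooden stands on the stall table: put each one upright in the middle of the stand made for it, the one whose top has the same outline as its foot and is a finger's breadth larger, down flat inside the raised edge, with the square vase and the oblong censer in line with the sides of their stands. They are fragile: set them down, don't drop them or tip them over, and leave the boxed watch and the mantel clock where they are.

Things in the scene. Friction and masses are not known exactly. Their poses are not given: they have to be found in the camera images.
- vase_mid (a point): White porcelain vase with blue painting, round, 88 mm tall, upright on the table: foot 50 mm across, straight body 56 mm across from 10 to 62 mm above its foot, then a narrow neck (25 mm) and a flared mouth (36 mm). Point at its axis half-way up (44 mm above its foot); z up. Best held by the straight body at this point or up to 10 mm above. Mass about 0.2 kg.
- jar_mid (a point): Small white and blue porcelain jar with a knobbed lid (one solid piece), round, 72 mm tall, upright on the table: foot 32 mm across, straight belly 45 mm across from 22 to 46 mm above its foot, lid 33 mm across. Point at its axis half-way up (36 mm above its foot); z up. Best held by the belly at this point. Mass about 0.12 kg.
- sqvase_mid (a point): White porcelain vase with blue painted panels, square in section, 86 mm tall: square foot 44 mm, flat-sided body 50 x 50 mm from 9 to 59 mm above its foot, square neck 22 mm, square mouth 34 mm. Point at its axis half-way up (43 mm above its foot); x and y are square to its sides, z up. Best held across two opposite sides, at this point or up to 8 mm above. About 0.2 kg.
- censer_mid (a point): Dark bronze oblong incense burner, 84 mm tall: box body 68 x 42 mm from 29 to 59 mm above its feet, rim 74 x 48 mm up to 63 mm, four round legs in a footprint of 66 x 42 mm, upright loop ears on the short sides. Point at its centre half-way up (42 mm above its feet); x along its length, y across, z up. Best held across its 42 mm width, at this point or up to 4 mm above. About 0.4 kg.
- round_stand_large: Dark red-brown carved hardwood display stand, fixed on the table, 28.5 mm high in all. Its top is a flat round floor 68 mm across (floor 26 mm above the table) inside a raised edge 5 mm wide and 2.5 mm high, so 78 mm outside. Origin: centre of its underside, on the table; z up.
- round_stand_small: Dark red-brown carved hardwood display stand, fixed on the table, 28.5 mm high in all. Its top is a flat round floor 50 mm across (floor 26 mm above the table) inside a raised edge 5 mm wide and 2.5 mm high, so 60 mm outside. Origin: centre of its underside, on the table; z up.
- square_stand: Dark red-brown carved hardwood display stand, fixed on the table, 28.5 mm high in all. Its top is a flat square floor 62 x 62 mm (floor 26 mm above the table) inside a raised edge 5 mm wide and 2.5 mm high, so 72 x 72 mm outside. Origin: centre of its underside, on the table; z up, x and y square to its sides.
- oblong_stand: Dark red-brown carved hardwood display stand, fixed on the table, 28.5 mm high in all. Its top is a flat oblong floor 85 x 60 mm (floor 26 mm above the table) inside a raised edge 5 mm wide and 2.5 mm high, so 95 x 70 mm outside. Origin: centre of its underside, on the table; z up, x along its length, y across.
- watchbox: Open maroon box 68 x 68 mm, 32 mm high, with a steel watch on a cream cushion, 43 mm high in all; loose, to be left alone. Origin: centre of its underside.
- clock: Brass and bronze mantel clock, 50 x 90 mm, 108 mm high with its finial; loose, to be left alone, 0.13 m or more beyond the nearest piece or stand. Origin: centre of its underside; y along its width.

How it is judged:
By the outcome, as a careful person would: the job done as asked, in the order asked, and still so for the second after the job is handed in, with the robot touching nothing.
It also fails if it takes over 128 s, if anything falls off the work surface, if the arm or the gripper's body presses on something with over 40 N, if the wrist force passes 120 N, or if a joint passes its speed limit or range.

### The arm

A 6-joint arm with a two-finger parallel gripper is mounted at the origin on the work surface. World frame = base frame: x ahead of the robot, y to its left, z up, the work surface at z = 0. Lengths are in m, angles in rad, forces in N, time in s.
With the tool pointing down it reaches from about 0.225 to 0.875 m from the base axis. Payload 3.4 kg.
Tool frame: the origin (TCP) lies midway between the tips of the shut fingers; the grasp point (between the pads) lies 19 mm behind it (manip.pinch_z is the distance from the TCP to the grasp point, in m); z points along the fingers, y is the line along which they close (so a half turn about z gives the same grasp; the last joint's range is limited). The gripper opens to 85 mm and grips with 20 to 120 N. Pads are 22 mm wide; open, the fingers measure 114 mm over their backs; the gripper's body (76 mm by 85 mm) begins 54 mm behind the grasp point. The pads swing forward as they close: fully open they stand 13 mm farther back than shut.
Start: joints at [1.123, 0.276, 1.505, -0, 1.361, -0.121], TCP at [0.185, 0.545, 0.231] pointing down, gripper open.
Joint ranges: [-2.89, 2.89], [-0.75, 2.08], [0.22, 2.7], [-1.18, 4.32], [0.11, 2.71], [-2.7, 2.7]. Speed limits (rad/s): [2.57, 2.57, 3.14, 3.14, 3.14, 3.14].

### API

Orientations are given as a unit quaternion [w, x, y, z].
In Python, from rig import manip gives the robot as it stands.
- The arm moves only by the tool carry_out, never from a script. Its arguments are lists of equal length, an entry for each row: "delta_pos": the shift along the tool's x, y, z scaled (see below), a list of three; "turn": the turn, a rotation vector about the tool's x, y, z scaled (see below), a list of three; "claw": the closure, from -1 (fully open) to 1 (shut). A call has 1 to 12 rows; each row is the pose to reach, as a shift and turn from the pose commanded when the call began, along the tool's axes at that moment; what a row does not reach only later rows make up. The controller multiplies each number of a shift by 400 mm and each number of a turn by 30 degrees. A row lasts 1/10 s, in which the tool goes at most 50 mm and 8.59 degrees, less where a joint would pass 70% of its speed; a pose out of reach is approached as far as the arm can. A call with a number of a shift or a turn outside -1 to 1 is refused whole. A call with a gripper value outside its range is refused whole. The fingers move at their own pace and stop on an object; "force" is the grip in N (left out, the last holds). Time passes only in rows, so rows that repeat a pose let the fingers close. It gives the time, the measured TCP pose, the force, the opening and the grip force at its end, in the units of the state.
- manip.get_state(): the state, without advancing time (a new reading comes with each control period).
- manip.get_image(name): name is "scene" or "top" or "wrist"; returns a dict with "image" (480x640x3 uint8, red, green, blue), "z_map" (480x640 float32, m along the optical axis (not along the pixel's ray), 0 where there is no reading), "fx", "fy", "cx", "cy" (pixels), "k1" (the pictures are not rectified: a ray, as slopes to the right and down, at radius r is drawn at 1 + k1 r^2 times it, then the intrinsics apply), "world_to_cam" (4x4, takes a point from world to camera coordinates). Camera axes: x right, y down, z forward; pixel columns grow to the right and rows downward; lengths in m; the calibration is good to about 2 mm. A picture is of the moment at which its call begins.
- manip.sign_off(): hands the job in; it is judged then, once.
Trained networks look in the newest picture that a camera, given by its name, has taken for a name from the list of things; names that differ only in an ending like _2 or _b are one class to them, and where a whole thing is asked for, a point or a joint stands for the part that bears it (a point fixed in the world has none). Each returns a list of dicts, best first, with "score" (0 to 1); they miss things now and then, are a little off and sometimes report something else, mostly with a low value. They report only what shows in the picture. A call takes as long as a camera call.
- manip.spot_in(camera, query): "point" ([x, y, z] in m, in world coordinates, good to about 4 mm: the middle of the surface that is visible of it).
- manip.place_of(camera, query): "point" ([x, y, z] in m, in world coordinates, good to about 4 mm: a listed point, or the origin of a listed thing).
The state is a dict: "clock": time; "qpos": joint angles; "qd": joint speeds; "effort": joint torques, N m; "position": TCP position; "ee_rot": TCP orientation; "contact_force": force on the tool from outside, world axes, zero at the start; "moment": the same for the moment, N m; "width": finger opening in m; "gripper_force": force on a finger pad.
Only numpy, scipy, OpenCV 4.12 (cv2) and the standard library are available. Lean on these libraries where they do the work, as an engineer would, in place of code of your own. Each camera call takes 0.05 s, during which the arm holds its last target. There are 200 camera calls.

## Working session

There is one attempt and no reset: what is moved stays moved. The work goes in short steps, Python scripts to look and compute and a tool call to move; the robot and the scene stay as the last step left them, time stands still between calls to the robot, and variables do not carry over. Pictures are saved under pics/ and viewed, at most 14 in all, crops included, and the job is handed in when it is done.

Besides the shell and the picture viewer there is one more tool, called after "Call:" as name(argument=value, ...), one argument or row to a line, values as JSON. carry_out: Moves the arm, as the interface text tells. Shifts and turns lie within -1 to 1; 1 stands for 400 mm of shift or 30 degrees of turn. Its arguments: {"type":"object","properties":{"delta_pos":{"type":"array","items":{"type":"array","items":{"type":"number","minimum":-1,"maximum":1}}},"turn":{"type":"array","items":{"type":"array","items":{"type":"number","minimum":-1,"maximum":1}}},"claw":{"type":"array","items":{"type":"number"}},"force":{"type":"number"}},"required":["delta_pos","turn","claw"]}

```bash
mkdir -p pics; ls; cat > h.py <<'E'
import numpy as np, cv2
from scipy.spatial.transform import Rotation as R
from rig import manip
def img(n,save=None):
    d=manip.get_image(n)
    if save: cv2.imwrite('pics/'+save,d['image'][:,:,::-1])
    return d
def cloud(d):
    v,u=np.mgrid[0:480,0:640]
    K=np.array([[d['fx'],0,d['cx']],[0,d['fy'],d['cy']],[0,0,1.]])
    p=cv2.undistortPoints(np.stack([u.ravel(),v.ravel()],1).astype(float)[:,None],K,np.array([d['k1'],0,0,0.]))[:,0]
    z=d['z_map'].ravel()
    P=np.c_[p*z[:,None],z]
    T=np.linalg.inv(d['world_to_cam'])
    W=P@T[:3,:3].T+T[:3,3]; W[z==0]=np.nan
    return W.reshape(480,640,3)
E
python3 - <<'E'
from h import *
s=manip.get_state();print({k:np.round(v,3) for k,v in s.items()},manip.pinch_z)
d=img('top','top.png');np.save('topc.npy',cloud(d)); print(d['world_to_cam'],d['k1'],d['fx'])
img('scene','scene.png')
for n in 'vase_mid jar_mid sqvase_mid censer_mid round_stand_large round_stand_small square_stand oblong_stand watchbox clock'.split():
    for c in ('top','scene'):
        print(n,c,[(np.round(x['point'],3).tolist(),round(x['score'],2)) for x in manip.place_of(c,n)][:3])
E
```

```text
pics
{'clock': np.float64(0.0), 'qpos': array([ 1.123,  0.277,  1.506, -0.   ,  1.361, -0.121]), 'qd': array([-0.   , -0.001, -0.   ,  0.001, -0.   , -0.   ]), 'effort': array([ 0.0000e+00, -4.1678e+01, -2.4581e+01,  0.0000e+00,  1.1000e-02,
       -0.0000e+00]), 'position': array([0.184, 0.544, 0.23 ]), 'ee_rot': array([-0.   ,  0.163,  0.987, -0.001]), 'contact_force': array([-0.127, -0.228,  0.115]), 'moment': array([-0.014,  0.017,  0.001]), 'gripper_force': np.float64(0.0), 'width': np.float64(0.086)} 0.0187
[[-0.00568655 -0.99953455  0.02997239 -0.01427988]
 [-0.99407505  0.00239689 -0.10866946  0.62027325]
 [ 0.10854704 -0.03041276 -0.99362599  1.0991368 ]
 [ 0.          0.          0.          1.        ]] 0.0026915974660553328 518.9115347388463
vase_mid top [([0.422, -0.319, 0.046], 0.81), ([0.414, 0.112, 0.039], 0.4)]
vase_mid scene [([0.422, -0.324, 0.042], 0.8)]
jar_mid top [([0.623, -0.098, 0.038], 0.74)]
jar_mid scene [([0.627, -0.095, 0.04], 0.85)]
sqvase_mid top [([0.41, 0.306, 0.043], 0.56)]
sqvase_mid scene [([0.412, 0.308, 0.046], 0.77)]
censer_mid top [([0.416, 0.
[... 161 characters left out ...]
, -0.003], 0.81), ([0.779, 0.039, 0.002], 0.42)]
round_stand_small top [([0.619, 0.098, 0.002], 0.6)]
round_stand_small scene [([0.617, 0.094, -0.001], 0.86), ([0.62, -0.309, -0.001], 0.48)]
square_stand top [([0.63, 0.331, -0.003], 0.79), ([0.518, 0.005, -0.003], 0.38)]
square_stand scene [([0.628, 0.333, -0.001], 0.75), ([0.415, 0.308, 0.048], 0.52)]
oblong_stand top [([0.437, -0.11, -0.002], 0.58)]
oblong_stand scene [([0.437, -0.118, -0.001], 0.78)]
watchbox top [([0.519, 0.009, -0.002], 0.67)]
watchbox scene [([0.523, 0.006, -0.002], 0.65), ([0.628, -0.097, 0.037], 0.52), ([0.617, 0.093, -0.004], 0.47)]
clock top [([0.778, 0.042, -0.0], 0.93)]
clock scene [([0.782, 0.042, 0.001], 0.84)]
```

View pics/top.png

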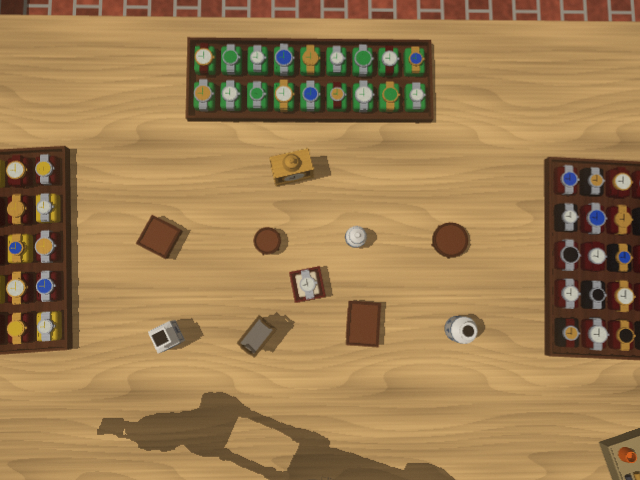

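View pics/scene.png

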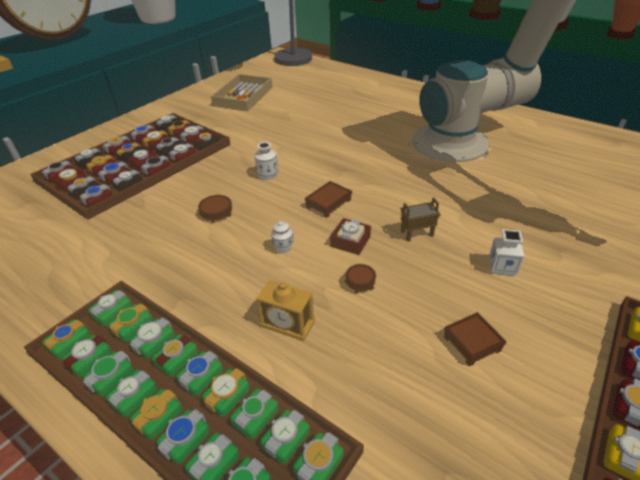

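The top view shows the square vase (165,337), censer (257,336), vase (462,329) and jar (357,237). The stands are square (161,237), small round (267,240), large round (450,240) and oblong (364,324). The networks agree with this. Next I'll refine the centres and yaws from the depth.

```bash
cat >> h.py <<'E'
def rect(W,c,zlo,zhi,r=0.075):
    m=(W[...,2]>zlo)&(W[...,2]<zhi)&(np.hypot(W[...,0]-c[0],W[...,1]-c[1])<r)
    n,l,st,_=cv2.connectedComponentsWithStats(m.astype(np.uint8)); 
    if n<2: return None
    k=1+np.argmax(st[1:,4]); P=W[l==k]
    (cx,cy),(w,h),a=cv2.minAreaRect((P[:,:2]*1000).astype(np.float32))
    return dict(n=len(P),c=(round(cx/1000,4),round(cy/1000,4)),wh=(round(w,1),round(h,1)),a=round(a,1),mean=P.mean(0).round(4),zmed=round(float(np.median(P[:,2])),4))
E
python3 - <<'E'
from h import *
W=np.load('topc.npy')
print('table',np.nanmedian(W[380:400,250:300,2]),np.nanstd(W[380:390,400:410,2]))
for n,c,lo,hi in [('rl',(.62,-.31),.02,.035),('rs',(.619,.098),.02,.035),('sq',(.63,.331),.02,.035),('ob',(.437,-.11),.02,.035),
 ('vase body',(.422,-.32),.045,.07),('vase top',(.422,-.32),.078,.1),('jar',(.625,-.097),.03,.05),('jar lid',(.625,-.097),.05,.08),
 ('sqv body',(.411,.307),.03,.066),('sqv top',(.411,.307),.076,.1),('cens rim',(.417,.115),.045,.07),('cens all',(.417,.115),.03,.09),('watch',(.52,.007),.02,.05),('clock',(.78,.042),.03,.12)]:
    print(n,rect(W,c,lo,hi))
E
```

```text
table -0.00010771686879063047 0.0022104484450729224
rl {'n': 964, 'c': (0.6167, -0.3103), 'wh': (75.7, 78.1), 'a': 2.0, 'mean': array([ 0.6171, -0.3098,  0.0269]), 'zmed': 0.0269}
rs {'n': 581, 'c': (0.6162, 0.0952), 'wh': (57.9, 57.9), 'a': 18.2, 'mean': array([0.6161, 0.0951, 0.0265]), 'zmed': 0.0265}
sq {'n': 1117, 'c': (0.6255, 0.3307), 'wh': (73.8, 71.6), 'a': 63.3, 'mean': array([0.6254, 0.3309, 0.0263]), 'zmed': 0.0262}
ob {'n': 1438, 'c': (0.4349, -0.1137), 'wh': (70.4, 94.8), 'a': 85.6, 'mean': array([ 0.4346, -0.1137,  0.0269]), 'zmed': 0.0268}
vase body {'n': 352, 'c': (0.422, -0.3207), 'wh': (54.7, 54.6), 'a': 87.4, 'mean': array([ 0.4238, -0.3125,  0.063 ]), 'zmed': 0.0642}
vase top {'n': 239, 'c': (0.4217, -0.3217), 'wh': (32.7, 36.5), 'a': 0.1, 'mean': array([ 0.422 , -0.3217,  0.0885]), 'zmed': 0.0885}
jar {'n': 111, 'c': (0.6221, -0.0987), 'wh': (41.6, 45.2), 'a': 35.5, 'mean': array([ 0.6188, -0.0967,  0.0457]), 'zmed': 0.0468}
jar lid {'n': 235, 'c': (0.6226, -0.0971), 'wh': (40.9, 37.2), 'a': 52.0, 'mean': array([ 0.6219, -0.0971,  0.0632]), 'zmed': 0.0643}
sqv body {'n': 367, 'c': (0.4121, 0.3051), 'wh': (49.9, 50.6), 'a': 26.8, 'mean': array([0.4154, 0.2946, 0.0564]), 'zmed': 0.0595}
sqv top {'n': 301, 'c': (0.4126, 0.3057), 'wh': (33.6, 35.0), 'a': 26.6, 'mean': array([0.4127, 0.3055, 0.0858]), 'zmed': 0.0857}
cens rim {'n': 766, 'c': (0.4129, 0.1135), 'wh': (47.8, 74.1), 'a': 51.5, 'mean': array([0.4126, 0.1137, 0.0631]), 'zmed': 0.0631}
cens all {'n': 845, 'c': (0.413, 0.1135), 'wh': (47.9, 74.0), 'a': 51.8, 'mean': array([0.4124, 0.1138, 0.0648]), 'zmed': 0.0634}
watch {'n': 793, 'c': (0.5203, 0.0076), 'wh': (67.9, 67.9), 'a': 11.0, 'mean': array([0.5204, 0.0076, 0.036 ]), 'zmed': 0.0352}
clock {'n': 1056, 'c': (0.7766, 0.0409), 'wh': (49.5, 87.2), 'a': 14.2, 'mean': array([0.7723, 0.04  , 0.0763]), 'zmed': 0.0779}
```

```bash
cat >> h.py <<'E'
def plan(x,y,z,yaw):
    "delta and turn (scaled) from the present pose to TCP x,y,z with tool y along yaw (deg, mod 180)"
    s=manip.get_state(); q=s['ee_rot']; M=R.from_quat([q[1],q[2],q[3],q[0]])
    m=M.as_matrix(); cur=np.degrees(np.arctan2(m[1,1],m[0,1])); d=(yaw-cur+90)%180-90
    dp=m.T@(np.array([x,y,z])-s['position'])/0.4
    tilt=np.degrees(np.cross(m[:,2],[0,0,-1]))
    print('t',round(float(s['clock']),2),'pos',np.round(s['position'],4),'yaw',round(cur,2),'dp',np.round(dp,4),'turn z',round(-d/30,4),'level',np.round(m.T@tilt/30,4),'w',round(float(s['width']),4),'F',np.round(s['contact_force'],1),'j6',round(s['qpos'][5],2))
E
python3 -c "
from h import *
plan(.4123,.3054,.19,26.7)"
```

```text
t 1.1 pos [0.1846 0.5446 0.2313] yaw 71.28 dp [-0.7311 -0.3836  0.1033] turn z 1.4859 level [0.0001 0.0001 0.    ] w 0.0855 F [ 0.5 -0.5  0.7] j6 -0.12
```

Call:
carry_out(
  delta_pos=[
    [-0.73, -0.383, 0.08],
    [-0.73, -0.383, 0.08],
    [-0.73, -0.383, 0.08],
    [-0.73, -0.383, 0.08],
    [-0.73, -0.383, 0.08],
    [-0.73, -0.383, 0.08],
    [-0.73, -0.383, 0.08],
    [-0.73, -0.383, 0.08],
    [-0.73, -0.383, 0.08],
    [-0.73, -0.383, 0.08],
  ],
  turn=[
    [0, 0, 1],
    [0, 0, 1],
    [0, 0, 1],
    [0, 0, 1],
    [0, 0, 1],
    [0, 0, 1],
    [0, 0, 1],
    [0, 0, 1],
    [0, 0, 1],
    [0, 0, 1],
  ],
  claw=[-1, -1, -1, -1, -1, -1, -1, -1, -1, -1],
  force=30,
)

```text
clock: 2.1
position: [0.4113, 0.3065, 0.1994]
ee_rot: [-0.0, 0.412, 0.911, 0.0]
contact_force: [-0.4, -0.7, -0.3]
width: 0.0855
gripper_force: 0.0
```

Call:
carry_out(
  delta_pos=[
    [0, 0, 0],
    [0, 0, 0],
    [0, 0, 0],
  ],
  turn=[
    [0, 0, 0.486],
    [0, 0, 0.486],
    [0, 0, 0.486],
  ],
  claw=[-1, -1, -1],
)

```text
clock: 2.4
position: [0.411, 0.307, 0.1995]
ee_rot: [-0.0, 0.524, 0.852, 0.0]
contact_force: [-0.6, -0.1, -0.5]
width: 0.0854
gripper_force: 0.0
```

```bash
python3 -c "
from h import *
d=img('wrist','w1.png');W=cloud(d)
print(rect(W,(.412,.305),.03,.066),rect(W,(.412,.305),.078,.1))
plan(.4123,.3054,.03,26.7)"
```

```text
{'n': 2463, 'c': (0.4147, 0.3082), 'wh': (50.9, 50.7), 'a': 26.1, 'mean': array([0.4092, 0.3183, 0.0578]), 'zmed': 0.0596} {'n': 2616, 'c': (0.4147, 0.3078), 'wh': (33.9, 34.4), 'a': 26.5, 'mean': array([0.4143, 0.3083, 0.0857]), 'zmed': 0.0857}
t 2.45 pos [0.4111 0.3068 0.1995] yaw 26.94 dp [-0.0047  0.0009  0.4238] turn z 0.0081 level [ 0.0007 -0.0007  0.    ] w 0.0857 F [ 0.1 -0.5 -0.3] j6 0.03
```

View pics/w1.png

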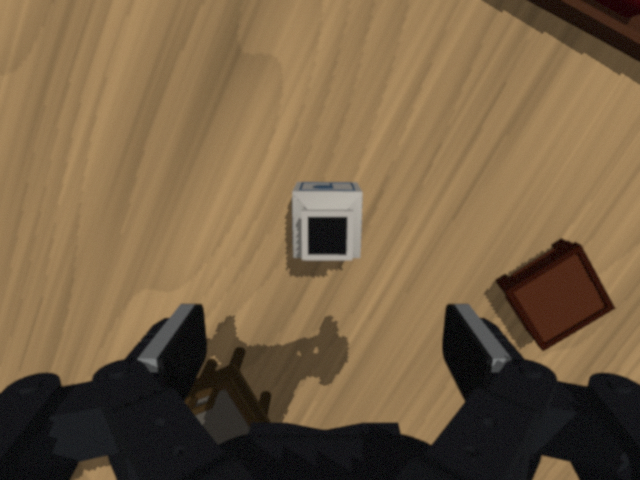

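The picture shows the square vase at (327,225), squared up between the open fingers. The wrist and top cameras differ by 2–3 mm, so I'll average them and go down.

Call:
carry_out(
  delta_pos=[
    [-0.003, 0.0056, 0.08],
    [-0.003, 0.0056, 0.16],
    [-0.003, 0.0056, 0.24],
    [-0.003, 0.0056, 0.32],
    [-0.003, 0.0056, 0.38],
    [-0.003, 0.0056, 0.434],
    [-0.003, 0.0056, 0.434],
    [-0.003, 0.0056, 0.434],
    [-0.003, 0.0056, 0.434],
    [-0.003, 0.0056, 0.434],
    [-0.003, 0.0056, 0.434],
    [-0.003, 0.0056, 0.434],
  ],
  turn=[
    [0, 0, 0],
    [0, 0, 0],
    [0, 0, 0],
    [0, 0, 0],
    [0, 0, 0],
    [0, 0, 0],
    [0, 0, 0],
    [0, 0, 0],
    [0, 0, 0],
    [0, 0, 0],
    [0, 0, 0],
    [0, 0, 0],
  ],
  claw=[-1, -1, -1, -1, -1, -1, -1, 0, 0.5, 1, 1, 1],
  force=30,
)

```text
clock: 3.65
position: [0.415, 0.3062, 0.0272]
ee_rot: [0.0, 0.525, 0.851, 0.001]
contact_force: [-1.0, 0.9, 6.5]
width: 0.0494
gripper_force: 32.8
```

```bash
python3 -c "
from h import *
plan(.6255,.3307,.17,63.3)"
```

```text
t 3.65 pos [0.415  0.3062 0.0272] yaw 26.71 dp [-0.1817  0.4984 -0.3561] turn z -1.2198 level [ 0.0041 -0.0008 -0.    ] w 0.0494 F [-1.   0.9  6.5] j6 0.03
```

Call:
carry_out(
  delta_pos=[
    [0, 0, -0.05],
    [0, 0, -0.11],
    [0, 0, -0.17],
    [0, 0, -0.24],
    [-0.023, 0.062, -0.25],
    [-0.045, 0.125, -0.25],
    [-0.07, 0.19, -0.25],
    [-0.09, 0.25, -0.25],
    [-0.114, 0.312, -0.25],
    [-0.136, 0.374, -0.25],
    [-0.16, 0.436, -0.25],
    [-0.182, 0.498, -0.25],
  ],
  turn=[
    [0, 0, 0],
    [0, 0, 0],
    [0, 0, 0],
    [0, 0, 0],
    [0, 0, -0.125],
    [0, 0, -0.25],
    [0, 0, -0.375],
    [0, 0, -0.5],
    [0, 0, -0.625],
    [0, 0, -0.75],
    [0, 0, -0.875],
    [0, 0, -1],
  ],
  claw=[1, 1, 1, 1, 1, 1, 1, 1, 1, 1, 1, 1],
)

```text
clock: 4.85
position: [0.626, 0.33, 0.1254]
ee_rot: [-0.0, 0.285, 0.958, -0.0]
contact_force: [-1.1, 1.1, -2.6]
width: 0.0495
gripper_force: 32.5
```

Call:
carry_out(
  delta_pos=[
    [0, 0, 0],
    [0, 0, 0],
    [0, 0, 0],
    [0, 0, 0],
  ],
  turn=[
    [0, 0, -0.11],
    [0, 0, -0.22],
    [0, 0, -0.22],
    [0, 0, -0.22],
  ],
  claw=[1, 1, 1, 1],
)

```text
clock: 5.25
position: [0.625, 0.33, 0.1255]
ee_rot: [-0.0, 0.231, 0.973, -0.0]
contact_force: [0.3, -0.3, -2.3]
width: 0.0498
gripper_force: 32.6
```

```bash
python3 -c "
from h import *
d=img('wrist','w2.png');W=cloud(d)
print('stand',rect(W,(.6255,.3307),.02,.035))
t=img('top');V=cloud(t);print('top stand',rect(V,(.6255,.3307),.02,.035)); print(rect(W,(.6255,.3307),.09,.22,.05))
plan(.6255,.3307,.055,63.3)"
```

```text
stand {'n': 6299, 'c': (0.6108, 0.3425), 'wh': (72.2, 33.2), 'a': 62.4, 'mean': array([0.6099, 0.3428, 0.0263]), 'zmed': 0.0261}
top stand {'n': 566, 'c': (0.6256, 0.3308), 'wh': (74.5, 71.6), 'a': 63.3, 'mean': array([0.6238, 0.3167, 0.0266]), 'zmed': 0.0266}
{'n': 70689, 'c': (0.6243, 0.3313), 'wh': (99.9, 51.1), 'a': 62.4, 'mean': array([0.6142, 0.3355, 0.1809]), 'zmed': 0.1836}
t 5.35 pos [0.625  0.3302 0.1257] yaw 63.26 dp [-0.0006  0.0018  0.1768] turn z -0.0013 level [ 0.0001 -0.0001  0.    ] w 0.0493 F [-0.   0.  -2.3] j6 -0.72
```

View pics/w2.png

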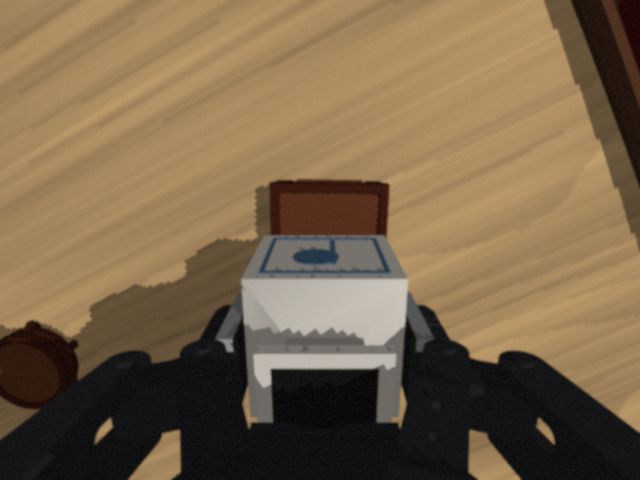

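The vase is held upright and parallel to the stand edge (270–388,182). The wrist camera shows the same ~3 mm offset from the top camera as before, so I'm using the mean of the two. Lowering in steps.

Call:
carry_out(
  delta_pos=[
    [-0.0045, 0.0065, 0.03],
    [-0.0045, 0.0065, 0.07],
    [-0.0045, 0.0065, 0.11],
    [-0.0045, 0.0065, 0.14],
    [-0.0045, 0.0065, 0.16],
    [-0.0045, 0.0065, 0.17],
    [-0.0045, 0.0065, 0.175],
    [-0.0045, 0.0065, 0.178],
    [-0.0045, 0.0065, 0.178],
    [-0.0045, 0.0065, 0.178],
  ],
  turn=[
    [0, 0, 0],
    [0, 0, 0],
    [0, 0, 0],
    [0, 0, 0],
    [0, 0, 0],
    [0, 0, 0],
    [0, 0, 0],
    [0, 0, 0],
    [0, 0, 0],
    [0, 0, 0],
  ],
  claw=[1, 1, 1, 1, 1, 1, 1, 1, 1, 1],
)

```text
clock: 6.35
position: [0.6283, 0.3318, 0.0552]
ee_rot: [0.0, 0.231, 0.973, 0.0]
contact_force: [0.2, -0.5, -2.5]
width: 0.0496
gripper_force: 32.6
```

Call:
carry_out(
  delta_pos=[
    [0, 0, 0.001],
    [0, 0, 0.002],
    [0, 0, 0.002],
  ],
  turn=[
    [0, 0, 0],
    [0, 0, 0],
    [0, 0, 0],
  ],
  claw=[1, 1, 1],
)

```text
clock: 6.65
position: [0.628, 0.3317, 0.0538]
ee_rot: [0.0, 0.231, 0.973, 0.0]
contact_force: [0.0, -0.7, -3.3]
width: 0.0492
gripper_force: 32.6
```

Call:
carry_out(
  delta_pos=[
    [0, 0, 0.0015],
    [0, 0, 0.003],
    [0, 0, 0.003],
  ],
  turn=[
    [0, 0, 0],
    [0, 0, 0],
    [0, 0, 0],
  ],
  claw=[1, 1, 1],
)

```text
clock: 6.95
position: [0.6281, 0.3317, 0.0532]
ee_rot: [0.0, 0.231, 0.973, 0.0]
contact_force: [-1.8, -0.5, 2.0]
width: 0.0494
gripper_force: 33.0
```

Contact. Releasing and lifting.

Call:
carry_out(
  delta_pos=[
    [0, 0, 0],
    [0, 0, 0],
    [0, 0, 0],
    [0, 0, 0],
    [0, 0, -0.05],
    [0, 0, -0.12],
    [0, 0, -0.22],
    [0, 0, -0.32],
    [0, 0, -0.36],
    [0, 0, -0.36],
  ],
  turn=[
    [0, 0, 0],
    [0, 0, 0],
    [0, 0, 0],
    [0, 0, 0],
    [0, 0, 0],
    [0, 0, 0],
    [0, 0, 0],
    [0, 0, 0],
    [0, 0, 0],
    [0, 0, 0],
  ],
  claw=[-0.25, -0.4, -0.8, -1, -1, -1, -1, -1, -1, -1],
)

```text
clock: 7.95
position: [0.6297, 0.3325, 0.2005]
ee_rot: [0.003, 0.231, 0.973, 0.002]
contact_force: [-0.6, -0.5, -1.1]
width: 0.0854
gripper_force: 0.0
```

```bash
python3 -c "
from h import *
W=cloud(img('wrist'))
print('stand',rect(W,(.6255,.3307),.02,.035));print(rect(W,(.6255,.3307),.1,.13),rect(W,(.6255,.3307),.07,.13))
plan(.4132,.1140,.2,51.6)"
```

```text
stand {'n': 2664, 'c': (0.6283, 0.3336), 'wh': (72.2, 72.2), 'a': 62.4, 'mean': array([0.6135, 0.3402, 0.0271]), 'zmed': 0.0274}
{'n': 3166, 'c': (0.6286, 0.3336), 'wh': (34.0, 34.6), 'a': 63.1, 'mean': array([0.6279, 0.334 , 0.1117]), 'zmed': 0.1117} {'n': 5876, 'c': (0.6281, 0.334), 'wh': (50.9, 50.0), 'a': 63.2, 'mean': array([0.6237, 0.3362, 0.0997]), 'zmed': 0.1107}
t 8.0 pos [0.6285 0.3319 0.1978] yaw 63.3 dp [ 0.236  -0.7285 -0.0076] turn z 0.3899 level [ 0.0042  0.0035 -0.    ] w 0.0856 F [-0.3 -0.6 -0.3] j6 -0.72
```

The square vase is centred, flat (top at 112 mm) and aligned. Next, the censer.

Call:
carry_out(
  delta_pos=[
    [0.236, -0.728, 0],
    [0.236, -0.728, 0],
    [0.236, -0.728, 0],
    [0.236, -0.728, 0],
    [0.236, -0.728, 0],
    [0.236, -0.728, 0],
    [0.236, -0.728, 0],
    [0.236, -0.728, 0],
    [0.236, -0.728, 0],
    [0.236, -0.728, 0],
  ],
  turn=[
    [0, 0, 0.39],
    [0, 0, 0.39],
    [0, 0, 0.39],
    [0, 0, 0.39],
    [0, 0, 0.39],
    [0, 0, 0.39],
    [0, 0, 0.39],
    [0, 0, 0.39],
    [0, 0, 0.39],
    [0, 0, 0.39],
  ],
  claw=[-1, -1, -1, -1, -1, -1, -1, -1, -1, -1],
)

```text
clock: 9.0
position: [0.414, 0.1147, 0.1961]
ee_rot: [-0.0, 0.329, 0.944, 0.0]
contact_force: [-0.2, 0.4, 0.6]
width: 0.0852
gripper_force: 0.0
```

```bash
python3 -c "
from h import *
W=cloud(img('wrist','w3.png'))
print(rect(W,(.413,.1135),.045,.07),rect(W,(.413,.1135),.03,.1))
plan(.4142,.1149,.025,51.6)"
```

```text
{'n': 6439, 'c': (0.4154, 0.1156), 'wh': (48.1, 74.3), 'a': 51.7, 'mean': array([0.415 , 0.1158, 0.0628]), 'zmed': 0.0628} {'n': 7217, 'c': (0.4154, 0.1156), 'wh': (48.1, 74.3), 'a': 51.7, 'mean': array([0.4151, 0.1158, 0.0648]), 'zmed': 0.0629}
t 9.05 pos [0.4139 0.1147 0.1961] yaw 51.65 dp [-0.0005  0.0008  0.4277] turn z 0.0018 level [ 0.0002 -0.0007  0.    ] w 0.0855 F [-0.4  0.4 -0.3] j6 -0.79
```

View pics/w3.png

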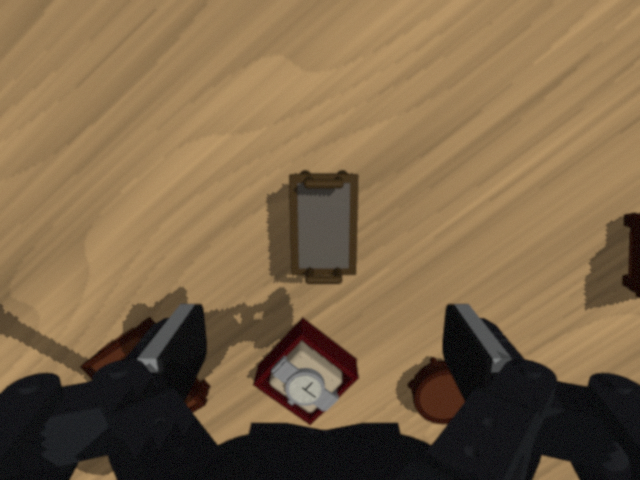

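The censer is at (323,225), square between the fingers, with the watch box well clear. Descending.

Call:
carry_out(
  delta_pos=[
    [0, 0, 0.08],
    [0, 0, 0.16],
    [0, 0, 0.24],
    [0, 0, 0.32],
    [0, 0, 0.38],
    [0, 0, 0.43],
    [0, 0, 0.43],
    [0, 0, 0.43],
    [0, 0, 0.43],
    [0, 0, 0.43],
    [0, 0, 0.43],
    [0, 0, 0.43],
  ],
  turn=[
    [0, 0, 0],
    [0, 0, 0],
    [0, 0, 0],
    [0, 0, 0],
    [0, 0, 0],
    [0, 0, 0],
    [0, 0, 0],
    [0, 0, 0],
    [0, 0, 0],
    [0, 0, 0],
    [0, 0, 0],
    [0, 0, 0],
  ],
  claw=[-1, -1, -1, -1, -1, -1, -1, 0, 0.5, 1, 1, 1],
  force=45,
)

```text
clock: 10.25
position: [0.4139, 0.1142, 0.0257]
ee_rot: [0.001, 0.329, 0.944, 0.001]
contact_force: [-0.3, 0.6, 6.5]
width: 0.0467
gripper_force: 45.7
```

```bash
python3 -c "
from h import *
plan(.436,-.1125,.13,85.6)"
```

```text
t 10.25 pos [0.4139 0.1142 0.0257] yaw 51.6 dp [-0.3958 -0.4091 -0.261 ] turn z -1.1335 level [0.0044 0.004  0.    ] w 0.0467 F [-0.3  0.6  6.5] j6 -0.79
```

The width of 46.7 mm against a 42 mm body means the pads caught the rim. I'll reopen, go lower and regrip.

Call:
carry_out(
  delta_pos=[
    [0, 0, 0],
    [0, 0, 0],
    [0, 0, 0],
    [0, 0, 0.01],
    [0, 0, 0.017],
    [0, 0, 0.017],
    [0, 0, 0.017],
    [0, 0, 0.017],
    [0, 0, 0.017],
    [0, 0, 0.017],
    [0, 0, 0.017],
  ],
  turn=[
    [0, 0, 0],
    [0, 0, 0],
    [0, 0, 0],
    [0, 0, 0],
    [0, 0, 0],
    [0, 0, 0],
    [0, 0, 0],
    [0, 0, 0],
    [0, 0, 0],
    [0, 0, 0],
    [0, 0, 0],
  ],
  claw=[-0.4, -0.8, -1, -1, -1, -1, 0, 0.5, 1, 1, 1],
  force=45,
)

```text
clock: 11.35
position: [0.413, 0.1141, 0.0179]
ee_rot: [0.0, 0.329, 0.944, 0.0]
contact_force: [0.9, -0.1, 2.4]
width: 0.0431
gripper_force: 42.4
```

Call:
carry_out(
  delta_pos=[
    [0, 0, 0],
    [0, 0, 0],
    [0, 0, -0.03],
    [0, 0, -0.08],
  ],
  turn=[
    [0, 0, 0],
    [0, 0, 0],
    [0, 0, 0],
    [0, 0, 0],
  ],
  claw=[1, 1, 1, 1],
)

```text
clock: 11.75
position: [0.4104, 0.1136, 0.0484]
ee_rot: [-0.003, 0.329, 0.944, -0.001]
contact_force: [-0.3, 0.5, -3.9]
width: 0.0436
gripper_force: 44.1
```

```bash
python3 -c "
from h import *
plan(.436,-.1125,.13,85.6)"
```

```text
t 11.75 pos [0.4104 0.1136 0.0484] yaw 51.6 dp [-0.4004 -0.404  -0.204 ] turn z -1.1333 level [-0.008  -0.0078  0.    ] w 0.0436 F [-0.3  0.5 -3.9] j6 -0.79
```

Call:
carry_out(
  delta_pos=[
    [0, 0, -0.06],
    [0, 0, -0.12],
    [-0.04, -0.04, -0.18],
    [-0.08, -0.082, -0.2],
    [-0.12, -0.123, -0.2],
    [-0.16, -0.164, -0.2],
    [-0.2, -0.205, -0.2],
    [-0.24, -0.246, -0.2],
    [-0.28, -0.287, -0.2],
    [-0.32, -0.328, -0.2],
    [-0.36, -0.37, -0.2],
    [-0.396, -0.409, -0.2],
  ],
  turn=[
    [0, 0, 0],
    [0, 0, 0],
    [0, 0, -0.1],
    [0, 0, -0.2],
    [0, 0, -0.3],
    [0, 0, -0.4],
    [0, 0, -0.5],
    [0, 0, -0.6],
    [0, 0, -0.7],
    [0, 0, -0.8],
    [0, 0, -0.9],
    [0, 0, -1],
  ],
  claw=[1, 1, 1, 1, 1, 1, 1, 1, 1, 1, 1, 1],
)

```text
clock: 12.95
position: [0.4341, -0.1134, 0.1285]
ee_rot: [-0.001, 0.072, 0.997, 0.0]
contact_force: [0.2, 0.9, -4.6]
width: 0.0435
gripper_force: 44.2
```

Call:
carry_out(
  delta_pos=[
    [0, 0, 0],
    [0, 0, 0],
    [0, 0, 0],
    [0, 0, 0],
  ],
  turn=[
    [0, 0, -0.07],
    [0, 0, -0.133],
    [0, 0, -0.133],
    [0, 0, -0.133],
  ],
  claw=[1, 1, 1, 1],
)

```text
clock: 13.35
position: [0.4344, -0.1124, 0.1289]
ee_rot: [-0.001, 0.039, 0.999, 0.0]
contact_force: [0.1, 0.1, -3.2]
width: 0.0432
gripper_force: 44.4
```

```bash
python3 -c "
from h import *
d=img('wrist','w4.png');W=cloud(d)
print('stand',rect(W,(.436,-.1125),.02,.035));print('obj',rect(W,(.436,-.1125),.145,.18))
plan(.436,-.1125,.0445,85.6)"
```

```text
stand {'n': 7487, 'c': (0.413, -0.1099), 'wh': (70.3, 45.9), 'a': 85.5, 'mean': array([ 0.4099, -0.1099,  0.0263]), 'zmed': 0.0261}
obj {'n': 29611, 'c': (0.4245, -0.1111), 'wh': (67.0, 69.7), 'a': 37.7, 'mean': array([ 0.4219, -0.1099,  0.1718]), 'zmed': 0.1737}
t 13.4 pos [ 0.4346 -0.1123  0.1291] yaw 85.56 dp [-3.700e-03 -2.000e-04  2.115e-01] turn z -0.0012 level [ 0.0009 -0.0028  0.    ] w 0.0434 F [-0.8  0.  -4.9] j6 -1.9
```

View pics/w4.png

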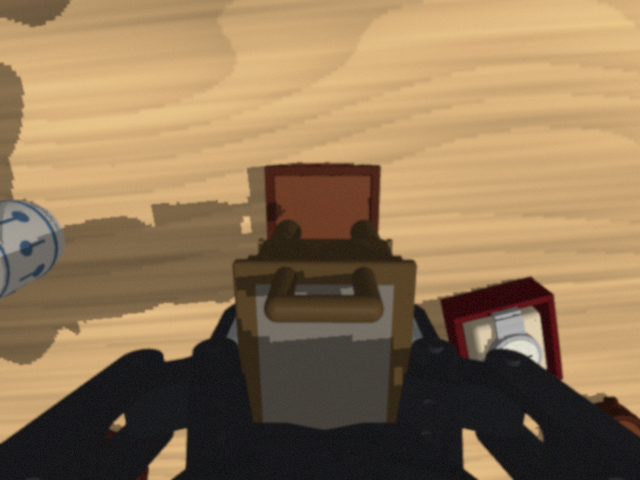

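The censer is level and parallel to the stand (265–380,165). Lowering.

Call:
carry_out(
  delta_pos=[
    [-0.0025, -0.0012, 0.03],
    [-0.0025, -0.0012, 0.08],
    [-0.0025, -0.0012, 0.13],
    [-0.0025, -0.0012, 0.17],
    [-0.0025, -0.0012, 0.19],
    [-0.0025, -0.0012, 0.2],
    [-0.0025, -0.0012, 0.206],
    [-0.0025, -0.0012, 0.21],
    [-0.0025, -0.0012, 0.21],
    [-0.0025, -0.0012, 0.21],
  ],
  turn=[
    [0, 0, 0],
    [0, 0, 0],
    [0, 0, 0],
    [0, 0, 0],
    [0, 0, 0],
    [0, 0, 0],
    [0, 0, 0],
    [0, 0, 0],
    [0, 0, 0],
    [0, 0, 0],
  ],
  claw=[1, 1, 1, 1, 1, 1, 1, 1, 1, 1],
)

```text
clock: 14.4
position: [0.4366, -0.1133, 0.0461]
ee_rot: [0.001, 0.039, 0.999, -0.0]
contact_force: [0.4, -0.4, -4.2]
width: 0.0436
gripper_force: 44.5
```

Call:
carry_out(
  delta_pos=[
    [0, 0, 0.001],
    [0, 0, 0.0025],
    [0, 0, 0.0025],
  ],
  turn=[
    [0, 0, 0],
    [0, 0, 0],
    [0, 0, 0],
  ],
  claw=[1, 1, 1],
)

```text
clock: 14.7
position: [0.4362, -0.1132, 0.0447]
ee_rot: [0.0, 0.039, 0.999, 0.0]
contact_force: [-0.7, 0.1, -3.9]
width: 0.0436
gripper_force: 44.5
```

Call:
carry_out(
  delta_pos=[
    [0, 0, 0.0015],
    [0, 0, 0.003],
    [0, 0, 0.003],
  ],
  turn=[
    [0, 0, 0],
    [0, 0, 0],
    [0, 0, 0],
  ],
  claw=[1, 1, 1],
)

```text
clock: 15.0
position: [0.4361, -0.1131, 0.0439]
ee_rot: [-0.0, 0.038, 0.999, 0.0]
contact_force: [-3.0, 2.0, 3.2]
width: 0.0436
gripper_force: 44.5
```

Contact. Releasing and lifting.

Call:
carry_out(
  delta_pos=[
    [0, 0, 0],
    [0, 0, 0],
    [0, 0, 0],
    [0, 0, 0],
    [0, 0, 0],
    [0, 0, -0.05],
    [0, 0, -0.12],
    [0, 0, -0.22],
    [0, 0, -0.32],
    [0, 0, -0.39],
    [0, 0, -0.39],
    [0, 0, -0.39],
  ],
  turn=[
    [0, 0, 0],
    [0, 0, 0],
    [0, 0, 0],
    [0, 0, 0],
    [0, 0, 0],
    [0, 0, 0],
    [0, 0, 0],
    [0, 0, 0],
    [0, 0, 0],
    [0, 0, 0],
    [0, 0, 0],
    [0, 0, 0],
  ],
  claw=[-0.1, -0.3, -0.6, -1, -1, -1, -1, -1, -1, -1, -1, -1],
)

```text
clock: 16.2
position: [0.4362, -0.1132, 0.1997]
ee_rot: [0.001, 0.038, 0.999, -0.0]
contact_force: [0.1, 0.3, -0.7]
width: 0.0854
gripper_force: 0.0
```

```bash
python3 -c "
from h import *
W=cloud(img('wrist'))
print('stand',rect(W,(.436,-.112),.02,.035));print(rect(W,(.436,-.112),.08,.098))
plan(.4231,-.3198,.2,60)"
```

```text
stand {'n': 3426, 'c': (0.438, -0.1118), 'wh': (70.2, 95.6), 'a': 85.6, 'mean': array([ 0.4158, -0.1122,  0.027 ]), 'zmed': 0.0273}
{'n': 7455, 'c': (0.4384, -0.111), 'wh': (48.1, 74.1), 'a': 85.4, 'mean': array([ 0.438 , -0.111 ,  0.0889]), 'zmed': 0.0888}
t 16.25 pos [ 0.4355 -0.1129  0.1987] yaw 85.59 dp [-0.0088 -0.5181 -0.0036] turn z 0.8529 level [ 0.001  -0.0026  0.    ] w 0.0853 F [-1.4  0.3  0.2] j6 -1.9
```

The censer is centred within 1 mm, level and aligned. Next, the round vase.

Call:
carry_out(
  delta_pos=[
    [-0.009, -0.518, 0],
    [-0.009, -0.518, 0],
    [-0.009, -0.518, 0],
    [-0.009, -0.518, 0],
    [-0.009, -0.518, 0],
    [-0.009, -0.518, 0],
    [-0.009, -0.518, 0],
    [-0.009, -0.518, 0],
  ],
  turn=[
    [0, 0, 0.85],
    [0, 0, 0.85],
    [0, 0, 0.85],
    [0, 0, 0.85],
    [0, 0, 0.85],
    [0, 0, 0.85],
    [0, 0, 0.85],
    [0, 0, 0.85],
  ],
  claw=[-1, -1, -1, -1, -1, -1, -1, -1],
)

```text
clock: 17.05
position: [0.4236, -0.3181, 0.1989]
ee_rot: [-0.001, 0.257, 0.966, 0.001]
contact_force: [-0.2, -0.3, -0.7]
width: 0.0856
gripper_force: 0.0
```

```bash
python3 -c "
from h import *
W=cloud(img('wrist'))
print(rect(W,(.423,-.32),.045,.07),rect(W,(.423,-.32),.078,.1))
plan(.4231,-.3198,.026,60)"
```

```text
{'n': 2552, 'c': (0.4247, -0.3203), 'wh': (55.9, 56.3), 'a': 61.6, 'mean': array([ 0.4168, -0.3151,  0.0632]), 'zmed': 0.0636} {'n': 2257, 'c': (0.425, -0.3203), 'wh': (35.2, 36.1), 'a': 64.1, 'mean': array([ 0.4247, -0.3201,  0.0877]), 'zmed': 0.0877}
t 17.1 pos [ 0.4238 -0.3182  0.1992] yaw 60.19 dp [-0.0009 -0.0047  0.433 ] turn z 0.0064 level [ 0.0015 -0.0021  0.    ] w 0.0856 F [-0.7  0.2 -0.2] j6 -1.83
```

Call:
carry_out(
  delta_pos=[
    [-0.0023, -0.006, 0.06],
    [-0.0023, -0.006, 0.15],
    [-0.0023, -0.006, 0.24],
    [-0.0023, -0.006, 0.32],
    [-0.0023, -0.006, 0.38],
    [-0.0023, -0.006, 0.433],
    [-0.0023, -0.006, 0.433],
    [-0.0023, -0.006, 0.433],
    [-0.0023, -0.006, 0.433],
    [-0.0023, -0.006, 0.433],
    [-0.0023, -0.006, 0.433],
    [-0.0023, -0.006, 0.433],
  ],
  turn=[
    [0, 0, 0],
    [0, 0, 0],
    [0, 0, 0],
    [0, 0, 0],
    [0, 0, 0],
    [0, 0, 0],
    [0, 0, 0],
    [0, 0, 0],
    [0, 0, 0],
    [0, 0, 0],
    [0, 0, 0],
    [0, 0, 0],
  ],
  claw=[-1, -1, -1, -1, -1, -1, -1, -0.4, 0, 0.5, 1, 1],
  force=30,
)

```text
clock: 18.3
position: [0.4246, -0.3228, 0.028]
ee_rot: [0.002, 0.258, 0.966, -0.0]
contact_force: [0.4, 2.4, 5.8]
width: 0.0557
gripper_force: 32.3
```

Call:
carry_out(
  delta_pos=[
    [0, 0, 0],
    [0, 0, 0],
  ],
  turn=[
    [0, 0, 0],
    [0, 0, 0],
  ],
  claw=[1, 1],
)

```text
clock: 18.5
position: [0.4246, -0.3229, 0.028]
ee_rot: [0.002, 0.258, 0.966, -0.0]
contact_force: [0.8, 2.0, 6.9]
width: 0.0556
gripper_force: 32.3
```

```bash
python3 -c "
from h import *
plan(.618,-.309,.14,60)"
```

```text
t 18.5 pos [ 0.4246 -0.3229  0.028 ] yaw 60.07 dp [-0.4026  0.2714 -0.2786] turn z 0.0023 level [ 0.0005  0.006  -0.    ] w 0.0556 F [0.8 2.  6.9] j6 -1.83
```

Call:
carry_out(
  delta_pos=[
    [0, 0, -0.05],
    [0, 0, -0.11],
    [0, 0, -0.18],
    [0, 0, -0.24],
    [-0.05, 0.034, -0.27],
    [-0.1, 0.068, -0.27],
    [-0.17, 0.112, -0.27],
    [-0.24, 0.158, -0.27],
    [-0.31, 0.204, -0.27],
    [-0.37, 0.244, -0.27],
    [-0.407, 0.268, -0.27],
    [-0.407, 0.268, -0.27],
  ],
  turn=[
    [0, 0, 0],
    [0, 0, 0],
    [0, 0, 0],
    [0, 0, 0],
    [0, 0, 0],
    [0, 0, 0],
    [0, 0, 0],
    [0, 0, 0],
    [0, 0, 0],
    [0, 0, 0],
    [0, 0, 0],
    [0, 0, 0],
  ],
  claw=[1, 1, 1, 1, 1, 1, 1, 1, 1, 1, 1, 1],
)

```text
clock: 19.7
position: [0.6203, -0.3106, 0.1337]
ee_rot: [0.001, 0.257, 0.966, 0.0]
contact_force: [-0.4, 0.6, -1.7]
width: 0.0552
gripper_force: 33.3
```

Call:
carry_out(
  delta_pos=[
    [0, 0, 0],
    [0, 0, 0],
    [0, 0, 0],
  ],
  turn=[
    [0, 0, 0],
    [0, 0, 0],
    [0, 0, 0],
  ],
  claw=[1, 1, 1],
)

```text
clock: 20.0
position: [0.6169, -0.311, 0.1345]
ee_rot: [-0.0, 0.258, 0.966, -0.0]
contact_force: [-0.6, 0.3, -2.8]
width: 0.0551
gripper_force: 33.3
```

```bash
python3 -c "
from h import *
d=img('wrist','w5.png');W=cloud(d)
print('stand',rect(W,(.618,-.309),.02,.035)); print('mouth',rect(W,(.618,-.309),.195,.21))
plan(.618,-.309,.0555,60)"
```

```text
stand {'n': 5586, 'c': (0.609, -0.3007), 'wh': (77.5, 50.0), 'a': 56.6, 'mean': array([ 0.6064, -0.2991,  0.0264]), 'zmed': 0.0262}
mouth {'n': 5230, 'c': (0.6453, -0.261), 'wh': (16.5, 26.3), 'a': 60.0, 'mean': array([ 0.6401, -0.2608,  0.2021]), 'zmed': 0.2017}
t 20.05 pos [ 0.617  -0.3111  0.1346] yaw 60.04 dp [0.0004 0.0058 0.1977] turn z 0.0013 level [-0.0002 -0.0006  0.    ] w 0.0554 F [-0.   0.9 -2.9] j6 -1.62
```

View pics/w5.png

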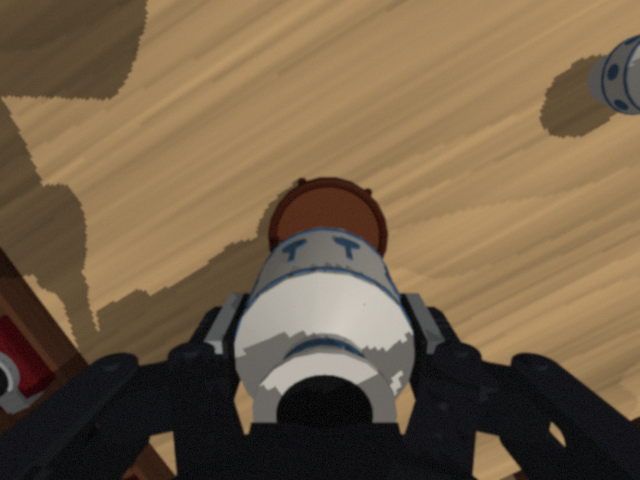

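The vase is upright, above the round stand (270–388,178). Lowering.

Call:
carry_out(
  delta_pos=[
    [-0.001, 0.0035, 0.03],
    [-0.001, 0.0035, 0.08],
    [-0.001, 0.0035, 0.13],
    [-0.001, 0.0035, 0.16],
    [-0.001, 0.0035, 0.18],
    [-0.001, 0.0035, 0.19],
    [-0.001, 0.0035, 0.194],
    [-0.001, 0.0035, 0.196],
    [-0.001, 0.0035, 0.196],
    [-0.001, 0.0035, 0.196],
  ],
  turn=[
    [0, 0, 0],
    [0, 0, 0],
    [0, 0, 0],
    [0, 0, 0],
    [0, 0, 0],
    [0, 0, 0],
    [0, 0, 0],
    [0, 0, 0],
    [0, 0, 0],
    [0, 0, 0],
  ],
  claw=[1, 1, 1, 1, 1, 1, 1, 1, 1, 1],
)

```text
clock: 21.05
position: [0.6195, -0.3101, 0.0566]
ee_rot: [0.001, 0.258, 0.966, -0.0]
contact_force: [0.5, 0.0, -2.4]
width: 0.0552
gripper_force: 33.3
```

Call:
carry_out(
  delta_pos=[
    [0, 0, 0.001],
    [0, 0, 0.003],
    [0, 0, 0.003],
  ],
  turn=[
    [0, 0, 0],
    [0, 0, 0],
    [0, 0, 0],
  ],
  claw=[1, 1, 1],
)

```text
clock: 21.35
position: [0.619, -0.3098, 0.0546]
ee_rot: [-0.0, 0.258, 0.966, 0.0]
contact_force: [0.6, -0.2, -2.8]
width: 0.0553
gripper_force: 33.3
```

Call:
carry_out(
  delta_pos=[
    [0, 0, 0.0015],
    [0, 0, 0.003],
    [0, 0, 0.003],
  ],
  turn=[
    [0, 0, 0],
    [0, 0, 0],
    [0, 0, 0],
  ],
  claw=[1, 1, 1],
)

```text
clock: 21.65
position: [0.6191, -0.3099, 0.0541]
ee_rot: [0.0, 0.258, 0.966, -0.0]
contact_force: [-1.4, 0.8, 2.3]
width: 0.0552
gripper_force: 33.6
```

Contact. Releasing and lifting.

Call:
carry_out(
  delta_pos=[
    [0, 0, 0],
    [0, 0, 0],
    [0, 0, 0],
    [0, 0, 0],
    [0, 0, 0],
    [0, 0, -0.05],
    [0, 0, -0.12],
    [0, 0, -0.22],
    [0, 0, -0.32],
    [0, 0, -0.36],
    [0, 0, -0.36],
    [0, 0, -0.36],
  ],
  turn=[
    [0, 0, 0],
    [0, 0, 0],
    [0, 0, 0],
    [0, 0, 0],
    [0, 0, 0],
    [0, 0, 0],
    [0, 0, 0],
    [0, 0, 0],
    [0, 0, 0],
    [0, 0, 0],
    [0, 0, 0],
    [0, 0, 0],
  ],
  claw=[-0.35, -0.5, -0.8, -1, -1, -1, -1, -1, -1, -1, -1, -1],
)

```text
clock: 22.85
position: [0.6187, -0.3096, 0.1968]
ee_rot: [-0.0, 0.258, 0.966, 0.0]
contact_force: [0.2, -0.4, -1.2]
width: 0.0852
gripper_force: 0.0
```

```bash
python3 -c "
from h import *
W=cloud(img('wrist'))
print('stand',rect(W,(.618,-.309),.02,.035));print(rect(W,(.618,-.309),.105,.125),rect(W,(.618,-.309),.07,.125))
plan(.6235,-.0965,.2,60)"
```

```text
stand {'n': 1955, 'c': (0.6108, -0.3025), 'wh': (77.1, 54.3), 'a': 59.8, 'mean': array([ 0.6033, -0.2981,  0.0269]), 'zmed': 0.027}
{'n': 2809, 'c': (0.6193, -0.3076), 'wh': (35.5, 35.7), 'a': 80.4, 'mean': array([ 0.6189, -0.3074,  0.1137]), 'zmed': 0.1137} {'n': 5890, 'c': (0.6187, -0.307), 'wh': (56.1, 54.8), 'a': 57.3, 'mean': array([ 0.6142, -0.3047,  0.1008]), 'zmed': 0.0939}
t 22.9 pos [ 0.6182 -0.3094  0.1958] yaw 60.08 dp [ 0.254   0.4678 -0.0098] turn z 0.0028 level [ 0.0004 -0.0056  0.    ] w 0.0854 F [ 0.1 -0.  -0.9] j6 -1.61
```

The vase is within about 2 mm of centre, upright (top at 114 mm). Next, the jar.

Call:
carry_out(
  delta_pos=[
    [0.254, 0.468, 0],
    [0.254, 0.468, 0],
    [0.254, 0.468, 0],
    [0.254, 0.468, 0],
    [0.254, 0.468, 0],
    [0.254, 0.468, 0],
    [0.254, 0.468, 0],
    [0.254, 0.468, 0],
  ],
  turn=[
    [0, 0, 0],
    [0, 0, 0],
    [0, 0, 0],
    [0, 0, 0],
    [0, 0, 0],
    [0, 0, 0],
    [0, 0, 0],
    [0, 0, 0],
  ],
  claw=[-1, -1, -1, -1, -1, -1, -1, -1],
)

```text
clock: 23.7
position: [0.6243, -0.0987, 0.1967]
ee_rot: [-0.0, 0.259, 0.966, -0.0]
contact_force: [0.8, -0.7, 0.3]
width: 0.0856
gripper_force: 0.0
```

```bash
python3 -c "
from h import *
W=cloud(img('wrist'))
print(rect(W,(.6235,-.0965),.03,.05),rect(W,(.6235,-.0965),.05,.08),rect(W,(.6235,-.0965),.066,.08))
plan(.6235,-.0965,.014,60)"
```

```text
{'n': 1065, 'c': (0.6258, -0.0964), 'wh': (46.0, 45.2), 'a': 20.9, 'mean': array([ 0.6193, -0.0925,  0.0457]), 'zmed': 0.0468} {'n': 1882, 'c': (0.6253, -0.0962), 'wh': (34.9, 33.9), 'a': 37.4, 'mean': array([ 0.624 , -0.0953,  0.064 ]), 'zmed': 0.0644} {'n': 519, 'c': (0.6259, -0.0965), 'wh': (20.7, 19.2), 'a': 70.0, 'mean': array([ 0.6253, -0.0963,  0.0686]), 'zmed': 0.0676}
t 23.75 pos [ 0.6243 -0.0988  0.1969] yaw 59.97 dp [0.0045 0.0043 0.4572] turn z -0.001 level [-0.0014 -0.0008  0.    ] w 0.0853 F [-0.3 -0.3  0.2] j6 -1.31
```

Call:
carry_out(
  delta_pos=[
    [0.0027, 0.003, 0.06],
    [0.0027, 0.003, 0.15],
    [0.0027, 0.003, 0.24],
    [0.0027, 0.003, 0.33],
    [0.0027, 0.003, 0.4],
    [0.0027, 0.003, 0.457],
    [0.0027, 0.003, 0.457],
    [0.0027, 0.003, 0.457],
    [0.0027, 0.003, 0.457],
    [0.0027, 0.003, 0.457],
    [0.0027, 0.003, 0.457],
    [0.0027, 0.003, 0.457],
  ],
  turn=[
    [0, 0, 0],
    [0, 0, 0],
    [0, 0, 0],
    [0, 0, 0],
    [0, 0, 0],
    [0, 0, 0],
    [0, 0, 0],
    [0, 0, 0],
    [0, 0, 0],
    [0, 0, 0],
    [0, 0, 0],
    [0, 0, 0],
  ],
  claw=[-1, -1, -1, -1, -1, -1, -1, -0.4, 0, 0.3, 1, 1],
  force=25,
)

```text
clock: 24.95
position: [0.6253, -0.0962, 0.0166]
ee_rot: [0.002, 0.258, 0.966, -0.0]
contact_force: [-0.4, -1.6, 5.7]
width: 0.0438
gripper_force: 26.3
```

Call:
carry_out(
  delta_pos=[
    [0, 0, 0],
    [0, 0, 0],
  ],
  turn=[
    [0, 0, 0],
    [0, 0, 0],
  ],
  claw=[1, 1],
)

```text
clock: 25.15
position: [0.6253, -0.0961, 0.0166]
ee_rot: [0.002, 0.258, 0.966, -0.0]
contact_force: [-0.6, -1.8, 6.7]
width: 0.0441
gripper_force: 26.3
```

```bash
python3 -c "
from h import *
plan(.6172,.0966,.12,60)"
```

```text
t 25.15 pos [ 0.6253 -0.0961  0.0166] yaw 60.11 dp [ 0.2566  0.4078 -0.2593] turn z 0.0037 level [0.0003 0.0073 0.    ] w 0.0441 F [-0.6 -1.8  6.7] j6 -1.31
```

Call:
carry_out(
  delta_pos=[
    [0, 0, -0.05],
    [0, 0, -0.11],
    [0, 0, -0.18],
    [0, 0, -0.24],
    [0.03, 0.048, -0.27],
    [0.07, 0.112, -0.27],
    [0.11, 0.176, -0.27],
    [0.15, 0.24, -0.27],
    [0.19, 0.304, -0.27],
    [0.23, 0.368, -0.27],
    [0.256, 0.41, -0.27],
    [0.256, 0.41, -0.27],
  ],
  turn=[
    [0, 0, 0],
    [0, 0, 0],
    [0, 0, 0],
    [0, 0, 0],
    [0, 0, 0],
    [0, 0, 0],
    [0, 0, 0],
    [0, 0, 0],
    [0, 0, 0],
    [0, 0, 0],
    [0, 0, 0],
    [0, 0, 0],
  ],
  claw=[1, 1, 1, 1, 1, 1, 1, 1, 1, 1, 1, 1],
)

```text
clock: 26.35
position: [0.6163, 0.101, 0.1226]
ee_rot: [-0.0, 0.257, 0.967, 0.001]
contact_force: [-0.6, -0.9, -1.6]
width: 0.0438
gripper_force: 26.2
```

Call:
carry_out(
  delta_pos=[
    [0, 0, 0],
    [0, 0, 0],
    [0, 0, 0],
  ],
  turn=[
    [0, 0, 0],
    [0, 0, 0],
    [0, 0, 0],
  ],
  claw=[1, 1, 1],
)

```text
clock: 26.65
position: [0.6172, 0.0968, 0.1227]
ee_rot: [0.0, 0.259, 0.966, -0.0]
contact_force: [-0.5, 0.2, -1.6]
width: 0.0439
gripper_force: 26.2
```

```bash
python3 -c "
from h import *
d=img('wrist','w6.png');W=cloud(d)
print('stand',rect(W,(.6172,.0966),.02,.035)); print('obj',rect(W,(.6172,.0966),.16,.2,.04))
plan(.6174,.0965,.044,60)"
```

```text
stand {'n': 5802, 'c': (0.6144, 0.0998), 'wh': (59.2, 49.1), 'a': 60.6, 'mean': array([0.6141, 0.1001, 0.0264]), 'zmed': 0.0261}
obj {'n': 11750, 'c': (0.6168, 0.0991), 'wh': (33.5, 30.8), 'a': 57.2, 'mean': array([0.6135, 0.1008, 0.1753]), 'zmed': 0.1712}
t 26.7 pos [0.6171 0.0969 0.1227] yaw 60.01 dp [-0.001  -0.0004  0.1966] turn z 0.0005 level [-0.0003 -0.0001  0.    ] w 0.044 F [-0.   0.7 -2.1] j6 -1.0
```

View pics/w6.png

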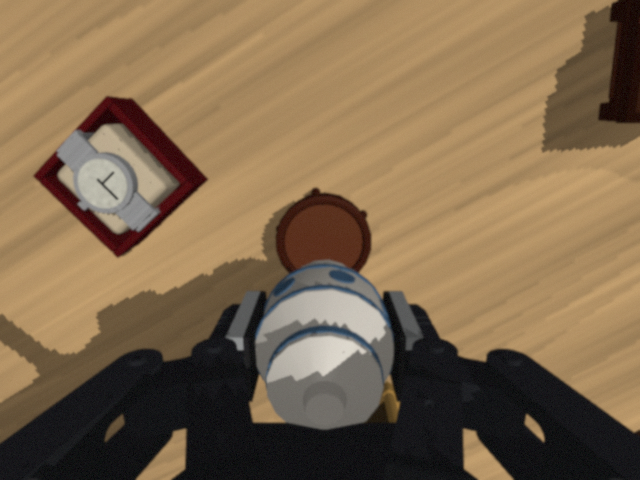

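The jar is upright, with the small round stand centred beneath it (323,238). Lowering.

Call:
carry_out(
  delta_pos=[
    [-0.0027, -0.0007, 0.03],
    [-0.0027, -0.0007, 0.08],
    [-0.0027, -0.0007, 0.13],
    [-0.0027, -0.0007, 0.16],
    [-0.0027, -0.0007, 0.18],
    [-0.0027, -0.0007, 0.19],
    [-0.0027, -0.0007, 0.194],
    [-0.0027, -0.0007, 0.196],
    [-0.0027, -0.0007, 0.196],
    [-0.0027, -0.0007, 0.196],
  ],
  turn=[
    [0, 0, 0],
    [0, 0, 0],
    [0, 0, 0],
    [0, 0, 0],
    [0, 0, 0],
    [0, 0, 0],
    [0, 0, 0],
    [0, 0, 0],
    [0, 0, 0],
    [0, 0, 0],
  ],
  claw=[1, 1, 1, 1, 1, 1, 1, 1, 1, 1],
)

```text
clock: 27.7
position: [0.6183, 0.0971, 0.0449]
ee_rot: [0.001, 0.258, 0.966, 0.0]
contact_force: [-1.1, 0.1, -1.3]
width: 0.0441
gripper_force: 26.2
```

Call:
carry_out(
  delta_pos=[
    [0, 0, 0.001],
    [0, 0, 0.0025],
    [0, 0, 0.0025],
  ],
  turn=[
    [0, 0, 0],
    [0, 0, 0],
    [0, 0, 0],
  ],
  claw=[1, 1, 1],
)

```text
clock: 28.0
position: [0.6178, 0.0971, 0.0433]
ee_rot: [0.0, 0.258, 0.966, 0.0]
contact_force: [-0.3, 0.6, -1.8]
width: 0.0437
gripper_force: 26.2
```

Call:
carry_out(
  delta_pos=[
    [0, 0, 0.0015],
    [0, 0, 0.003],
    [0, 0, 0.003],
  ],
  turn=[
    [0, 0, 0],
    [0, 0, 0],
    [0, 0, 0],
  ],
  claw=[1, 1, 1],
)

```text
clock: 28.3
position: [0.6179, 0.0971, 0.0426]
ee_rot: [0.0, 0.258, 0.966, 0.0]
contact_force: [-2.1, 0.1, 3.1]
width: 0.0443
gripper_force: 26.6
```

Contact. Releasing, rising, then clearing the view.

Call:
carry_out(
  delta_pos=[
    [0, 0, 0],
    [0, 0, 0],
    [0, 0, 0],
    [0, 0, 0],
    [0, 0, 0],
    [0, 0, -0.05],
    [0, 0, -0.12],
    [0, 0, -0.22],
    [0, 0, -0.32],
    [0, 0, -0.39],
    [0, 0, -0.39],
    [0, 0, -0.39],
  ],
  turn=[
    [0, 0, 0],
    [0, 0, 0],
    [0, 0, 0],
    [0, 0, 0],
    [0, 0, 0],
    [0, 0, 0],
    [0, 0, 0],
    [0, 0, 0],
    [0, 0, 0],
    [0, 0, 0],
    [0, 0, 0],
    [0, 0, 0],
  ],
  claw=[-0.1, -0.3, -0.6, -1, -1, -1, -1, -1, -1, -1, -1, -1],
)

```text
clock: 29.5
position: [0.6179, 0.0971, 0.1985]
ee_rot: [0.0, 0.258, 0.966, 0.0]
contact_force: [-1.0, -0.5, 0.2]
width: 0.0853
gripper_force: 0.0
```

```bash
python3 -c "
from h import *
W=cloud(img('wrist'))
print('stand',rect(W,(.618,.097),.02,.035));print(rect(W,(.618,.097),.075,.11),rect(W,(.618,.097),.06,.11))
plan(.3,.45,.24,60)"
```

```text
stand {'n': 1298, 'c': (0.6107, 0.1008), 'wh': (59.2, 41.2), 'a': 66.5, 'mean': array([0.6045, 0.1032, 0.027 ]), 'zmed': 0.0272}
{'n': 2372, 'c': (0.6186, 0.099), 'wh': (37.0, 35.7), 'a': 12.2, 'mean': array([0.617 , 0.1   , 0.0891]), 'zmed': 0.0902} {'n': 3405, 'c': (0.6199, 0.0986), 'wh': (45.8, 45.5), 'a': 70.8, 'mean': array([0.6157, 0.1008, 0.0838]), 'zmed': 0.0888}
t 29.55 pos [0.6171 0.097  0.1972] yaw 60.08 dp [ 1.1274  0.3694 -0.1058] turn z 0.0028 level [-0.0015 -0.0027  0.    ] w 0.0852 F [ 0.9 -0.9 -0.2] j6 -1.0
```

Call:
carry_out(
  delta_pos=[
    [0, 0, -0.1],
    [0.12, 0.04, -0.106],
    [0.22, 0.073, -0.106],
    [0.32, 0.106, -0.106],
    [0.42, 0.14, -0.106],
    [0.52, 0.173, -0.106],
    [0.62, 0.206, -0.106],
    [0.72, 0.24, -0.106],
    [0.82, 0.273, -0.106],
    [0.92, 0.306, -0.106],
    [1, 0.33, -0.106],
    [1, 0.33, -0.106],
  ],
  turn=[
    [0, 0, 0],
    [0, 0, 0],
    [0, 0, 0],
    [0, 0, 0],
    [0, 0, 0],
    [0, 0, 0],
    [0, 0, 0],
    [0, 0, 0],
    [0, 0, 0],
    [0, 0, 0],
    [0, 0, 0],
    [0, 0, 0],
  ],
  claw=[-1, -1, -1, -1, -1, -1, -1, -1, -1, -1, -1, -1],
)

```text
clock: 30.75
position: [0.3332, 0.4128, 0.2384]
ee_rot: [-0.002, 0.256, 0.967, -0.001]
contact_force: [0.4, -0.7, -1.3]
width: 0.0856
gripper_force: 0.0
```

```bash
python3 - <<'E'
from h import *
W=cloud(img('top','top2.png'))
for n,c,lo,hi in [('vase body',(.617,-.31),.07,.1),('vase mouth',(.617,-.31),.105,.13),('rl',(.617,-.31),.02,.035),('jar',(.617,.096),.05,.11),('rs',(.617,.096),.02,.035),('sqv',(.626,.331),.06,.13),('sqs',(.626,.331),.02,.035),('cens',(.436,-.112),.07,.12),('ob',(.436,-.112),.02,.035),('watch',(.52,.007),.02,.05),('clock',(.78,.042),.03,.12)]:
    print(n,rect(W,c,lo,hi))
print(manip.get_state()['clock'])
E
```

```text
vase body {'n': 373, 'c': (0.6162, -0.3092), 'wh': (55.6, 56.3), 'a': 18.5, 'mean': array([ 0.613 , -0.3002,  0.0889]), 'zmed': 0.0901}
vase mouth {'n': 240, 'c': (0.6165, -0.31), 'wh': (34.6, 35.7), 'a': 23.6, 'mean': array([ 0.6162, -0.3093,  0.1144]), 'zmed': 0.1145}
rl {'n': 332, 'c': (0.6145, -0.3025), 'wh': (76.8, 61.1), 'a': 19.9, 'mean': array([ 0.6128, -0.2948,  0.0272]), 'zmed': 0.0275}
jar {'n': 383, 'c': (0.6166, 0.0961), 'wh': (44.9, 43.1), 'a': 44.8, 'mean': array([0.6147, 0.0951, 0.0825]), 'zmed': 0.0872}
rs {'n': 193, 'c': (0.6124, 0.0919), 'wh': (48.3, 59.5), 'a': 37.9, 'mean': array([0.6072, 0.0874, 0.0272]), 'zmed': 0.0273}
sqv {'n': 677, 'c': (0.626, 0.3311), 'wh': (51.5, 49.8), 'a': 63.2, 'mean': array([0.6235, 0.3254, 0.0958]), 'zmed': 0.0903}
sqs {'n': 473, 'c': (0.6257, 0.331), 'wh': (73.4, 71.6), 'a': 63.0, 'mean': array([0.6215, 0.3205, 0.0266]), 'zmed': 0.0266}
cens {'n': 850, 'c': (0.4357, -0.1129), 'wh': (48.0, 73.7), 'a': 85.3, 'mean': array([ 0.4356, -0.1124,  0.0912]), 'zmed': 0.0898}
ob {'n': 577, 'c': (0.4348, -0.1138), 'wh': (70.6, 94.9), 'a': 85.6, 'mean': array([ 0.439 , -0.1044,  0.0274]), 'zmed': 0.0274}
watch {'n': 795, 'c': (0.5204, 0.0076), 'wh': (67.9, 67.9), 'a': 10.9, 'mean': array([0.5205, 0.0075, 0.036 ]), 'zmed': 0.0352}
clock {'n': 1057, 'c': (0.7766, 0.0408), 'wh': (49.3, 87.1), 'a': 13.7, 'mean': array([0.7723, 0.04  , 0.0763]), 'zmed': 0.078}
30.8
```

View pics/top2.png

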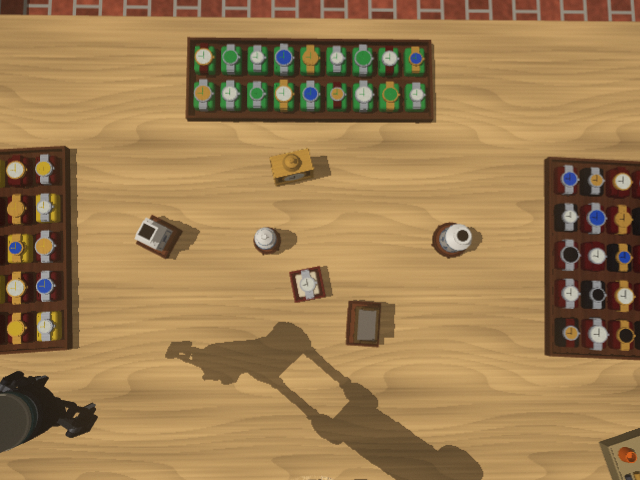

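The final top view shows all four pieces on their stands: (155,236), (266,240), (453,239) and (364,324). Each is within about 1 mm of centre, and the watch box and clock haven't moved. Handing in.

```bash
python3 -c "
from rig import manip
print(manip.sign_off())"
```

```text
the job is handed in; nothing more can be done
None
```

All four antiques are upright and flat in the middle of their matching stands, each within about 1 mm of centre, with the square vase and censer in line with their stands' sides; the boxed watch and clock are unmoved, and the job was handed in at about 31 s.

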